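# Straighten the chime bars and hold the mallet ready

### The arm

A 7-joint arm with a two-finger parallel gripper is mounted at the origin on the work surface. World frame = base frame: x ahead of the robot, y to its left, z up, the work surface at z = 0. Lengths are in m, angles in degrees, forces in N, time in s.
With the tool pointing down it reaches from about 0.425 to 0.875 m from the base axis. Payload 4.7 kg.
Tool frame: the origin (TCP) lies at the very end of the fingers, on their centre line; the grasp point (between the pads) lies 19 mm behind it; z points along the fingers, y is the line along which they close (so a half turn about z gives the same grasp; the last joint's range is limited). The gripper opens to 87 mm and grips with 3 to 60 N. Pads are 19 mm wide; open, the fingers measure 117 mm over their backs; the gripper's body (75 mm by 190 mm) begins 51 mm behind the grasp point.
Start: joints at [69.907, 18.392, -4.016, 83.108, 1.295, 78.541, -3.26], TCP at [0.232, -0.607, 0.223] pointing down, gripper open.
Joint ranges: [-163.93, 163.93], [-17.29, 119.83], [-79.2, 71.16], [3.27, 140.29], [-89.18, 269.18], [5.43, 117.66], [-154.24, 154.24]. Speed limits (degrees/s): [147.25, 147.25, 180, 180, 180, 180, 180].

### API

Orientations are given as [roll, pitch, yaw] about the fixed x, y, z axes, in that order (R = Rz(yaw) Ry(pitch) Rx(roll)).
In Python, from cell import telemetry, cams, env gives the robot as it stands.
- The arm moves only by the tool arm_command, never from a script. Its argument "series" is text: rows parted by semicolons, each of 5 numbers parted by spaces: the shift along the tool's x, y, z in mm, then the turn about the tool's z in rad, then the closure in counts, from 0 (fully open) to 255 (shut). A call has 1 to 20 rows; each row shifts and turns the commanded pose from where the row before left it, along the tool's axes as they then stand; what a row does not reach is not made up. A row lasts 1/12 s, in which the tool goes at most 41.7 mm and 7.16 degrees, less where a joint would pass 70% of its speed; a pose out of reach is approached as far as the arm can. A call is refused whole if a number of a shift passes 41.7 or a number of a turn 0.125, either way. A call with a gripper value outside its range is refused whole. The fingers move at their own pace and stop on an object; "squeeze" is the grip in N (left out, the last holds). Time passes only in rows, so rows that do not move let the fingers close. It gives the time, the measured TCP pose, the force, the opening and the grip force at its end, in the units of the state.
- telemetry.get_obs(): the state, without advancing time (a new reading comes with each control period).
- cams.read_camera(name): name is "scene" or "side" or "wrist"; returns the picture (420x560x3 uint8, blue, green, red); there is no depth.
- cams.calibration(name): a dict with "K" (3x3 intrinsics, pixels), "origin" and "rotation" of the camera in the world; the wrist camera has in their place "hand_eye" (4x4, takes a point from camera to tool coordinates, whose origin is the TCP and whose axes are the flange's). Camera axes: x right, y down, z forward; pixel columns grow to the right and rows downward; lengths in m; the calibration is good to about 2 mm. A picture is of the moment at which its call begins: read the wrist's pose just before it. calibration takes no time and is no camera call.
- env.sign_off(): hands the job in; it is judged then, once.
The state is a dict: "time_s": time; "qpos": joint angles; "joint_velocities": joint speeds; "effort": joint torques, N m; "tool_pos": TCP position; "tool_rot": TCP orientation; "force": force on the tool from outside, world axes, zero at the start; "wrist_torque": the same for the moment, N m; "grip_width": finger opening in m; "grasp_force": force on a finger pad.
Only numpy, scipy, OpenCV 4.12 (cv2) and the standard library are available. Lean on these libraries where they do the work, as an engineer would, in place of code of your own. Each camera call takes 0.05 s, during which the arm holds its last target. There are 200 camera calls.

### The job

Get the baby's wooden chime ready to play: first nudge the two loose bars straight, so that with the two fixed outer bars they make one even row - parallel, evenly spaced, their middles on one line, lying flat on the board. Then draw the wooden mallet out of the glass jar in the basket, leaving the jar standing there, slant it to about 45 degrees with its head downwards, and finish while still holding it still like that, clear of everything, its head about 10 cm above the middle of the row. Leave all the other things where they are.

Things in the scene. Friction and masses are not known exactly. Their poses are not given: they have to be found in the camera images.
- board: fixed dark board 190 (x) x 300 (y) x 12 high, left or right of the robot. Origin: centre of underside; y along the row, bars along x. Outer bars fixed on it at y = +120 (130 long) and -120 (100 long), x = 0, 30 wide, tops 32 above the shelf. So the loose bars belong at x = 0, y = +40 (bar_long) and -40 (bar_short); each starts on its own side, 16 to 36 off and turned up to 16 degrees
- bar_long: loose wooden bar 120 long (x) x 30 wide (y) x 20 high, lying flat on the board (underside 12 and top 32 above the shelf). Origin: centre of its underside, x along its length, z up. About 50 g
- bar_short: loose wooden bar 110 long (x) x 30 wide (y) x 20 high, lying flat on the board like bar_long. Origin: centre of its underside, x along its length. About 45 g
- row_middle (a point): point over the board's centre at the height of the bars' tops (32 above the shelf): the middle of the row
- basket: fixed grey plastic basket, 320 (x) x 240 (y) x 70 high, walls and floor 5 thick, on the other side of the robot's centre line from the board. Origin: centre of its underside
- jar: small loose open glass jar, 62 across, 75 high, wall 4, bottom 5 thick, about 220 g, standing on the basket's floor near its middle; a steel spring clip grips its rim at the jar's +x side and reaches 11 beyond its outside, 4 into its mouth and 20 above its rim. Origin: centre of its underside, z up
- mallet: wooden mallet standing upright and loose in the jar, head down: head a cylinder 32 across and 30 high, round stick 14 across and 150 long rising from it, 180 over all, about 45 g; its underside 10 and stick end 190 above the shelf at the start. Origin: centre of the head's flat underside, z up the stick
- mallet_head (a point): centre of the mallet's head, 15 from the origin along z
- mallet_end (a point): free end of the mallet's stick, 180 from the origin along z
- bowl: bystander: steel baby bowl, 90 across, 40 high, in the basket. Origin: centre of its underside
- wood_ring: bystander: olive wood ring, 70 outside, 44 inside, 14 high, lying in the basket. Origin: centre of its underside
- teether: bystander: sky-blue silicone flower-shaped teether, 62 across, 12 high, in the basket. Origin: centre of its underside
- rattle: bystander: red plastic dumbbell rattle, 94 long, 38 high, lying in the basket. Origin: centre of its underside
- feeding_bottle: bystander: feeding bottle, 60 across, 150 high, left-hand side of the shelf. Origin: centre of its underside
- stack_cup: bystander: white stacking cup, 70 across, 60 high, right-hand side of the shelf. Origin: centre of its underside
- wipes_box: bystander: white plastic wipes box, 110 x 180 x 60, left-hand side of the shelf. Origin: centre of its underside
Mind the look-alikes: they are no part of the job. Leave any orange or pink look-alike of the bar_long alone.

How it is judged:
By the outcome, as a careful person would: the job done as asked, in the order asked, and still so for the second after the job is handed in, while the arm keeps its last pose, push and grip.
It also fails if it takes over 64 s, if anything falls off the work surface, if the arm or the gripper's body presses on something with over 40 N, if the wrist force passes 120 N, or if a joint passes its speed limit or range.

## Working session

There is one attempt and no reset: what is moved stays moved. The work goes in short steps, Python scripts to look and compute and a tool call to move; the robot and the scene stay as the last step left them, time stands still between calls to the robot, and variables do not carry over. Pictures are saved under pics/ and viewed, at most 10 in all, crops included, and the job is handed in when it is done.

Besides the shell and the picture viewer there is one more tool, called after ">>>" in YAML: its name, and indented under it one key for each argument. arm_command: Moves the arm, as the interface text tells. Its arguments: {"type":"object","properties":{"series":{"type":"string"},"squeeze":{"type":"number"}},"required":["series"]}

```bash
mkdir -p pics
cat > h.py <<'E'
import numpy as np, cv2
from cell import telemetry, cams, env
from scipy.spatial.transform import Rotation as R
def snap(n,f=None):
    o=telemetry.get_obs(); im=cams.read_camera(n)
    if f: cv2.imwrite('pics/'+f,im)
    return o,im
def cam(n,o=None):
    c=cams.calibration(n); K=np.array(c['K'])
    if n=='wrist':
        T=np.eye(4);T[:3,:3]=R.from_euler('xyz',o['tool_rot'],degrees=True).as_matrix();T[:3,3]=o['tool_pos']
        T=T@np.array(c['hand_eye']); return K,T[:3,3],T[:3,:3]
    return K,np.array(c['origin']),np.array(c['rotation'])
def onplane(n,px,z,o=None):
    K,t,r=cam(n,o); px=np.atleast_2d(px).astype(float)
    d=(r@np.linalg.inv(K)@np.c_[px,np.ones(len(px))].T).T
    return t+d*((z-t[2])/d[:,2])[:,None]
def proj(n,P,o=None):
    K,t,r=cam(n,o); q=(np.atleast_2d(P)-t)@r; q=q@K.T; return q[:,:2]/q[:,2:]
E
python3 - <<'E'
from h import *
o,a=snap('scene','s0.png'); _,b=snap('side','d0.png')
cv2.imwrite('pics/both0.png',np.vstack([a,b])[:, :]) 
print(o)
for n in('scene','side'):
    print(cam(n))
print(cams.calibration('wrist'))
E
```

```text
{'time_s': 0.0, 'qpos': array([69.90715978, 18.43911258, -4.01532593, 83.17516604,  1.29637177,
       78.54083479, -3.25884799]), 'joint_velocities': array([-0.06962425,  0.04420047, -0.00082505, -0.03952328,  0.03394818,
        0.08689889, -0.02125269]), 'effort': array([-2.88895499e-04, -4.91295254e+01, -4.04369496e-01, -3.12530100e+01,
       -6.40480220e-02,  4.38670255e-02,  2.12813875e-04]), 'tool_pos': array([ 0.23163065, -0.60673226,  0.22145858]), 'tool_rot': array([-1.79890206e+02,  7.18359241e-03,  2.09038334e+01]), 'force': array([ 0.20648696, -0.0690913 ,  0.21774583]), 'wrist_torque': array([-0.04419667,  0.02777009,  0.00301985]), 'grasp_force': 0.0, 'grip_width': 0.08672797947699622}
(array([[478.6669083 ,   0.        , 272.97598999],
       [  0.        , 478.6669083 , 211.20109273],
       [  0.        ,   0.        ,   1.        ]]), array([1.38644869, 0.4287833 , 1.13261495]), array([-138.44356346,    0.6998851 ,  114.77073954]))
(array([[489.84494225,   0.        , 285.7986907 ],
       [  0.        , 489.84494225, 208.65647611],
       [  0.        ,   0.        ,   1.        ]]), array([ 0.45314155, -0.85140622,  1.16852557]), array([-139.09082229,   -0.40520908,   -8.19229566]))
{'K': array([[334.93818832,   0.        , 280.6817547 ],
       [  0.        , 334.93818832, 214.01292873],
       [  0.        ,   0.        ,   1.        ]]), 'hand_eye': array([[ 3.90238554e-04, -9.69606298e-01, -2.44670135e-01,
         6.67945613e-02],
       [ 9.99999902e-01,  3.27663060e-04,  2.96457713e-04,
        -4.49917969e-04],
       [-2.07277900e-04, -2.44670227e-01,  9.69606331e-01,
        -1.61599041e-01],
       [ 0.00000000e+00,  0.00000000e+00,  0.00000000e+00,
         1.00000000e+00]])}
```

View pics/s0.png

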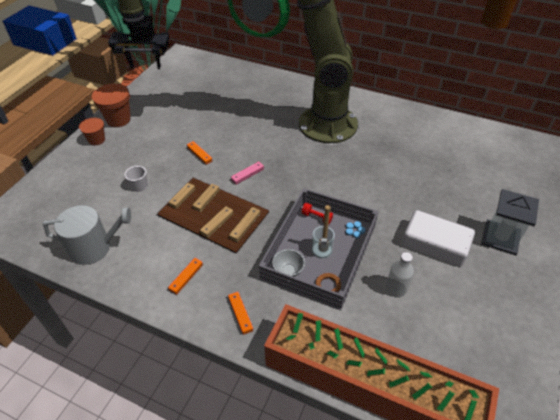

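View pics/d0.png

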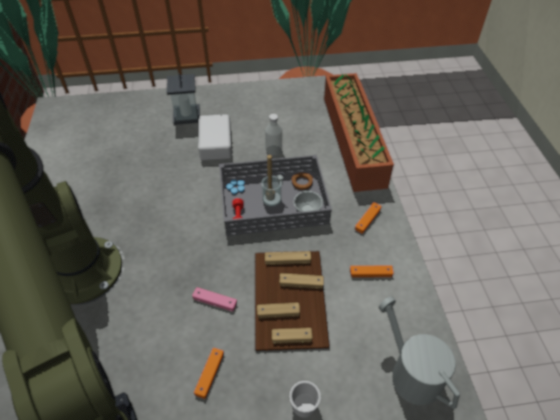

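Both views show the board with four tan bars. In the side view they sit at (288,258) fixed long, (301,281) bar_long, (278,310) bar_short and (292,335) fixed short. The mallet stick is at about (268,165) and the jar at about (271,195). The orange and pink look-alikes lie off the board.

```bash
python3 - <<'E'
s=open('h.py').read()
s=s.replace("return K,np.array(c['origin']),np.array(c['rotation'])","return K,np.array(c['origin']),R.from_euler('xyz',c['rotation'],degrees=True).as_matrix()")
s+='''
def bars(n,im,o=None,roi=None,amin=250):
    hsv=cv2.cvtColor(im,cv2.COLOR_BGR2HSV)
    m=((hsv[...,0]>12)&(hsv[...,0]<26)&(hsv[...,1]>60)&(hsv[...,2]>105)).astype(np.uint8)
    if roi: z=np.zeros_like(m); x0,y0,x1,y1=roi; z[y0:y1,x0:x1]=m[y0:y1,x0:x1]; m=z
    m=cv2.morphologyEx(m,cv2.MORPH_CLOSE,np.ones((3,3)))
    out=[]
    for c in cv2.findContours(m,0,2)[0]:
        if cv2.contourArea(c)<amin: continue
        P=onplane(n,c[:,0],.032,o)[:,:2]*1000
        (cx,cy),(w,h),a=cv2.minAreaRect(P.astype(np.float32))
        if w<h: w,h,a=h,w,a+90
        out.append((cv2.boundingRect(c),round(cx,1),round(cy,1),round(w),round(h),round((a+90)%180-90,1)))
    return sorted(out,key=lambda t:-t[2])
'''
open('h.py','w').write(s)
E
python3 - <<'E'
from h import *
for n,f,roi,bp in(('scene','s0.png',(150,175,275,250),[[190,182],[158,213],[233,246],[268,212]]),('side','d0.png',(250,248,332,352),[[256,252],[322,251],[328,348],[256,349]])):
    im=cv2.imread('pics/'+f)
    for b in bars(n,im,None,roi,60): print(n,b)
    print('board',onplane(n,bp,.012).round(3).tolist())
print('jar rim?',onplane('side',[[271,185]],.08), 'head',onplane('side',[[269,157]],.19),onplane('scene',[[327,208]],.19))
E
```

```text
scene ((230, 207, 31, 32), 579.9, -50.1, 133, 37, -5.6)
scene ((200, 206, 33, 29), 607.1, -131.5, 122, 40, -11.6)
scene ((193, 184, 26, 27), 535.1, -214.1, 113, 38, -2.3)
scene ((169, 182, 26, 24), 556.0, -287.2, 103, 37, -3.3)
board [[0.485, -0.305, 0.012], [0.644, -0.325, 0.012], [0.663, -0.05, 0.012], [0.5, -0.013, 0.012]]
side ((264, 251, 47, 10), 580.2, -52.9, 132, 30, -5.9)
side ((279, 273, 45, 13), 606.2, -133.9, 121, 33, -12.2)
side ((256, 302, 44, 13), 531.6, -214.6, 113, 32, -4.2)
side ((272, 327, 40, 13), 556.9, -290.4, 100, 32, -5.7)
board [[0.495, -0.013, 0.012], [0.685, -0.036, 0.012], [0.643, -0.333, 0.012], [0.464, -0.31, 0.012]]
jar rim? [[0.56387414 0.18235863 0.08      ]] head [[0.56074325 0.19028578 0.19      ]] [[0.56380616 0.19374013 0.19      ]]
```

>>> arm_command:
  series: "26 -19.6 3.8 0 0;26 -19.6 3.8 0 0;26 -19.6 3.8 0 0;26 -19.6 3.8 0 0;26 -19.6 3.8 0 0;26 -19.6 3.8 0 0;26 -19.6 3.8 0 0;26 -19.6 3.8 0 0;26 -19.6 3.8 0 0;26 -19.6 3.8 0 0;26 -19.6 3.8 0 0;26 -19.6 3.8 0 0;26 -19.6 3.8 0 0;26 -19.6 3.8 0 0;26 -19.6 3.8 0 0;26 -19.6 3.8 0 0;0 0 0 0.115 0;0 0 0 0.115 0;0 0 0 0.115 0;0 0 0 0.115 0"
  squeeze: 15

```text
time_s: 1.77
tool_pos: [0.5083, -0.1655, 0.1612]
tool_rot: [-180.0, 0.1, -5.7]
force: [0.5, -0.0, -0.7]
grip_width: 0.0869
grasp_force: 0.0
```

>>> arm_command:
  series: "0 0 0 0 0;0 0 0 0 0;0 0 0 0 0"

```text
time_s: 2.02
tool_pos: [0.5084, -0.1658, 0.1615]
tool_rot: [-180.0, 0.0, -5.3]
force: [-0.5, -0.1, 0.5]
grip_width: 0.0871
grasp_force: 0.0
```

```bash
cat >> h.py <<'E'
def go(o,p,yaw):
    "shift (mm) in present tool axes, and turn about tool z (rad), tool pointing down"
    M=R.from_euler('xyz',o['tool_rot'],degrees=True).as_matrix()
    d=M.T@(np.array(p)-np.array(o['tool_pos'])*1000)
    return d.round(1), round(-np.radians((yaw-o['tool_rot'][2]+90)%180-90),3)
E
python3 - <<'E'
from h import *
o,im=snap('wrist','w1.png'); print(o['time_s'],o['tool_pos'],o['tool_rot'],o['qpos'].round())
for b in bars('wrist',im,o): print(b)
E
```

```text
2.0167 [ 0.50843922 -0.16583019  0.16154674] [-1.79998034e+02  2.32466746e-02 -5.29232011e+00] [ 37.   8. -24. 103.   4.  69. -83.]
((116, 53, 49, 157), 580.8, -53.3, 128, 30, -5.7)
((211, 12, 47, 155), 606.9, -134.8, 119, 30, -11.9)
((316, 109, 38, 126), 532.8, -214.2, 109, 31, -4.1)
((398, 75, 49, 119), 558.3, -287.4, 97, 35, -5.7)
```

View pics/w1.png

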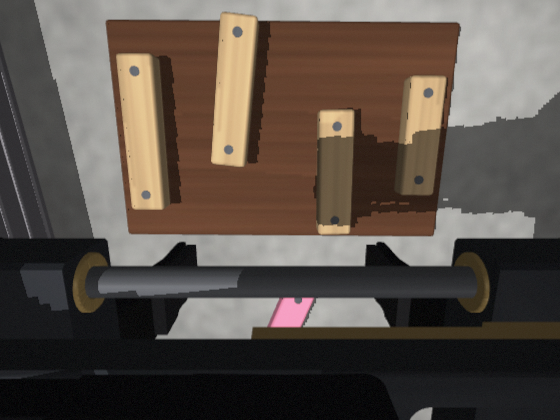

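Run:
```python
from h import *
o=telemetry.get_obs(); print(go(o,[606.9,-134.8,17],-11.9))
```

```text
(array([ 95.1, -40.1, 144.6]), np.float64(0.115))
```

>>> arm_command:
  series: "23.8 -10 0 0 50;23.8 -10 0 0 50;23.8 -10 0 0 50;23.7 -10.1 0 0 50;0 0 20 0.115 50;0 0 24 0 50;0 0 24 0 50;0 0 24 0 50;0 0 16 0 50;0 0 12 0 50;0 0 10 0 50;0 0 8 0 50;0 0 4 0 50;0 0 2 0 50;0 0 0 0 50;0 0 0 0 50;0 0 0 0 50"

```text
time_s: 3.48
tool_pos: [0.6077, -0.1351, 0.0186]
tool_rot: [180.0, -0.1, -12.0]
force: [0.9, 0.2, 1.0]
grip_width: 0.07
grasp_force: 0.0
```

Run:
```python
from h import *
o=telemetry.get_obs(); print(o['tool_pos'],o['tool_rot'],go(o,[606.9,-134.8,17],-11.9),go(o,[573.2,-131.8,17],-5.6))
```

```text
[ 0.60772322 -0.13513     0.01859569] [ 1.79988802e+02 -8.37516629e-02 -1.20397674e+01] (array([-0.9, -0.2,  1.6]), np.float64(-0.002)) (array([-34.5,   3.9,   1.5]), np.float64(-0.112))
```

>>> arm_command:
  series: "0 0 1 0 180;0 0 0 0 180;0 0 0 0 180;0 0 0 0 180;0 0 0 0 180;0 0 0 0 180;0 0 0 0 180;0 0 0 0 180"
  squeeze: 8

```text
time_s: 4.15
tool_pos: [0.6071, -0.135, 0.0167]
tool_rot: [180.0, 0.0, -12.0]
force: [0.2, 0.1, 0.1]
grip_width: 0.0295
grasp_force: 8.0
```

>>> arm_command:
  series: "-5 0.7 0 0 180;-7 0.8 0 0 180;-7 0.8 0 0 180;-7 0.8 0 0 180;-5 0.5 0 0 180;-2.8 0.3 0 0 180;0 0 0 -0.056 180;0 0 0 -0.056 180;0 0 0 0 180;0 0 0 0 180;0 0 0 0 180"

```text
time_s: 5.07
tool_pos: [0.573, -0.1318, 0.0167]
tool_rot: [180.0, 0.0, -5.7]
force: [-0.8, 0.5, 0.0]
grip_width: 0.0296
grasp_force: 8.0
```

Run:
```python
from h import *
o=telemetry.get_obs(); print(o['grip_width'],o['grasp_force'],o['force'],o['tool_pos'],o['tool_rot'],go(o,[573.2,-131.8,17],-5.6))
```

```text
0.02962974926055302 7.996671348810196 [-0.8496747   0.48435019  0.03409733] [ 0.57301938 -0.1318222   0.01671373] [ 1.79993713e+02  1.58294218e-02 -5.71023217e+00] (array([ 0.2, -0. , -0.3]), np.float64(-0.002))
```

>>> arm_command:
  series: "0 0 0 0 50;0 0 0 0 50;0 0 0 0 50;0 0 0 0 50;0 0 -10 0 50;0 0 -20 0 50;0 0 -20 0 50;-8 21.5 0 0 50;-8 21.5 0 0 50;-8 21.5 0 0 50;-7.8 21.5 0 -0.028 50;0 0 20 0 50;0 0 15 0 50;0 0 8 0 50;0 0 5 0 50;0 0 2 0 50;0 0 0 0 50;0 0 0 0 50;0 0 0 0 50"

```text
time_s: 6.65
tool_pos: [0.5339, -0.2142, 0.0176]
tool_rot: [180.0, -0.1, -4.0]
force: [-0.2, 0.3, 0.2]
grip_width: 0.0701
grasp_force: 0.0
```

>>> arm_command:
  series: "0 0 0 0 180;0 0 0 0 180;0 0 0 0 180;0 0 0 0 180;0 0 0 0 180;0 0 0 0 180;0 0 0 0 180;0 0 0 0 180"

```text
time_s: 7.32
tool_pos: [0.5331, -0.2143, 0.0167]
tool_rot: [180.0, -0.0, -4.0]
force: [-0.0, -0.4, -0.6]
grip_width: 0.0299
grasp_force: 8.0
```

Run:
```python
from h import *
o=telemetry.get_obs(); print(o['grip_width'],o['tool_pos'],o['tool_rot'],go(o,[565.4-.2,-211.4,17],-5.6))
```

```text
0.029908139218056864 [ 0.53314217 -0.21432369  0.01672808] [ 1.79991192e+02 -5.20044665e-04 -4.02206283e+00] (array([31.8, -5.2, -0.3]), np.float64(0.028))
```

>>> arm_command:
  series: "5 -0.8 0 0 180;7 -1.2 0 0 180;7 -1.2 0 0 180;7 -1.2 0 0 180;5.8 -0.8 0 0 180;0 0 0 0.028 180;0 0 0 0 180;0 0 0 0 180;0 0 0 0 180"

```text
time_s: 8.07
tool_pos: [0.5655, -0.2111, 0.0167]
tool_rot: [180.0, -0.0, -5.6]
force: [0.1, 0.8, 0.1]
grip_width: 0.0296
grasp_force: 8.0
```

>>> arm_command:
  series: "0 0 0 0 50;0 0 0 0 50;0 0 0 0 50;0 0 0 0 50;0 0 -12 0 50;0 0 -25 0 50;0 0 -35 0 50;-12 -8 -35 0 50;-12 -8 -35 0 50;-12 -8 0 0 50;-12 -8 0 0 50;-11.2 -7.3 0 0 50;0 0 0 0 50;0 0 0 0 50"

```text
time_s: 9.23
tool_pos: [0.5104, -0.1664, 0.1598]
tool_rot: [179.9, -0.1, -5.6]
force: [-0.0, -0.7, -0.2]
grip_width: 0.0703
grasp_force: 0.0
```

Run:
```python
from h import *
o,im=snap('wrist','w2.png'); print(o['time_s'],o['tool_pos'],o['tool_rot'])
for b in bars('wrist',im,o): print(b)
_,im=snap('side','d2.png')
for b in bars('side',im,None,(250,248,332,352),60): print(b)
```

```text
9.2333 [ 0.51036643 -0.16636692  0.15982307] [ 1.79929811e+02 -8.74803348e-02 -5.59271663e+00]
((114, 56, 50, 157), 581.3, -53.5, 128, 30, -5.7)
((212, 62, 41, 146), 573.7, -131.7, 119, 30, -5.5)
((307, 70, 40, 133), 565.4, -209.4, 109, 31, -5.5)
((398, 77, 48, 119), 558.3, -287.4, 97, 35, -5.6)
((280, 251, 32, 10), 604.0, -55.4, 89, 31, -7.9)
((266, 274, 46, 12), 572.7, -131.0, 124, 34, -5.7)
((290, 299, 22, 12), 592.5, -212.5, 56, 33, -8.0)
((290, 327, 23, 13), 580.4, -292.8, 55, 33, -8.0)
```

View pics/w2.png

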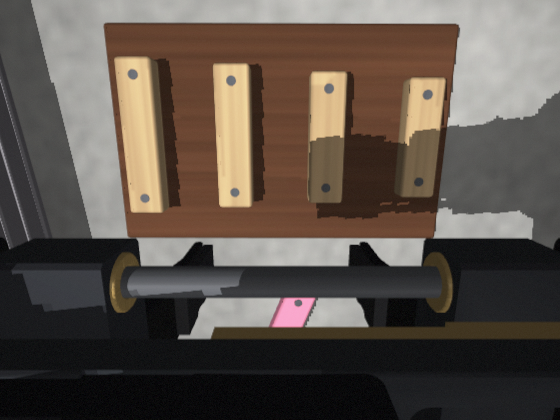

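The four bars now stand in an even row: bar middles at about (138,136), (233,136), (328,137) and (423,138), so the spacing is 94–95 px. Now for the mallet. The tool can only turn about its vertical axis, so I'll slant the mallet by pivoting it in a light grip against the free tabletop.

Run:
```python
from h import *
for n,f in(('scene','s0.png'),('side','d0.png')):
    im=cv2.imread('pics/'+f); hsv=cv2.cvtColor(im,cv2.COLOR_BGR2HSV)
    for lab,m in(('or',(hsv[...,0]>5)&(hsv[...,0]<13)&(hsv[...,1]>220)&(hsv[...,2]>180)),('pink',(hsv[...,0]>160)&(hsv[...,0]<176)&(hsv[...,1]>90)&(hsv[...,2]>150))):
        for c in cv2.findContours(m.astype(np.uint8),0,2)[0]:
            if cv2.contourArea(c)<80: continue
            P=onplane(n,c[:,0],.015)*1000; print(n,lab,cv2.boundingRect(c),P[:,:2].min(0).round(),P[:,:2].max(0).round())
# basket corners on top (z .07), bottle, wipes, stick top by two rays
print('basket',onplane('side',[[220,165],[325,158],[329,205],[227,215]],.07).round(3)[:,:2].tolist())
print('bottle',onplane('side',[[274,118]],.15).round(3),'wipes',onplane('side',[[200,118],[230,116],[230,147],[202,149]],.06).round(3)[:,:2].tolist())
print('pot',onplane('side',[[388,183],[355,190],[326,85]],.0).round(3)[:,:2].tolist())
for n,f,r in(('scene','s0.png',(300,190,350,260)),('side','d0.png',(245,140,300,215))):
    im=cv2.imread('pics/'+f)[r[1]:r[3],r[0]:r[2]]; cv2.imwrite('pics/c_%s.png'%n,cv2.resize(im,None,fx=6,fy=6,interpolation=2))
a,b=cv2.imread('pics/c_scene.png'),cv2.imread('pics/c_side.png'); h=max(a.shape[0],b.shape[0])
p=lambda i:cv2.copyMakeBorder(i,0,h-i.shape[0],0,0,0); cv2.imwrite('pics/c.png',np.hstack([p(a),p(b)])); print(a.shape,b.shape)
```

```text
scene pink (232, 162, 32, 20) [ 307. -190.] [ 421. -116.]
basket [[0.414, 0.302], [0.754, 0.289], [0.726, 0.086], [0.422, 0.089]]
bottle [[0.604 0.415 0.15 ]] wipes [[0.356, 0.563], [0.463, 0.56], [0.451, 0.395], [0.358, 0.398]]
pot [[0.957, 0.215], [0.841, 0.199], [0.861, 0.782]]
(420, 300, 3) (450, 330, 3)
```

View pics/c.png

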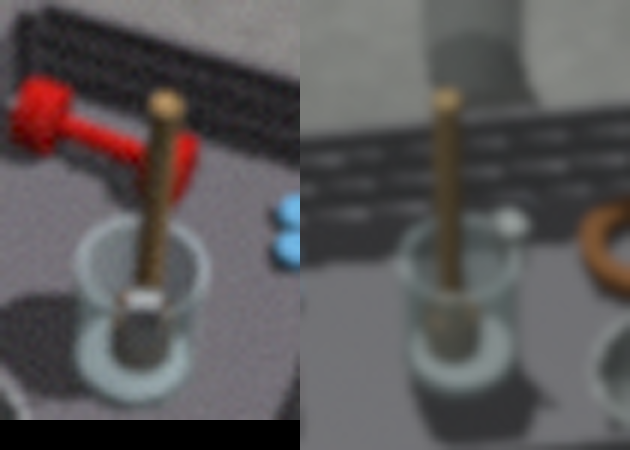

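The mallet stands near the middle of the jar, with its stick end at scene (327.7,207.3) and side (269.7,156.7). The clip is on the jar's +x side. The strip of table between board and basket is clear.

Run:
```python
from h import *
a=onplane('scene',[[327.7,207.3],[323.7,234.7]],.19);b=onplane('side',[[269.7,156.7],[271.8,183.7]],.19)
print(a[0],b[0],'rim',onplane('scene',[[323.7,234.7]],.08),onplane('side',[[271.8,183.7]],.08))
o=telemetry.get_obs(); p=(a[0]+b[0])/2*1000; print(go(o,[p[0],p[1],220],-5.6))
```

```text
[0.56071293 0.19455399 0.19      ] [0.56291375 0.191273   0.19      ] rim [[0.56631673 0.19326089 0.08      ]] [[0.56698961 0.18750424 0.08      ]]
(array([  15.4, -363.2,  -60.9]), np.float64(-0.001))
```

>>> arm_command:
  series: "0 0 -30 0 0;0 0 -31 0 0;-4 -33 0 0 0;-4 -33 0 0 0;-4 -33 0 0 0;-4 -33 0 0 0;-4 -33 0 0 0;-4 -33 0 0 0;-4 -33 0 0 0;-4 -33 0 0 0;-4 -33 0 0 0;-4 -33 0 0 0;-4.6 -33.2 0 0 0;0 0 0 0 0;0 0 0 0 0;0 0 0 0 0"

```text
time_s: 10.67
tool_pos: [0.502, 0.1987, 0.2195]
tool_rot: [180.0, 0.0, -5.7]
force: [-0.4, -0.0, -0.1]
grip_width: 0.087
grasp_force: 0.0
```

Run:
```python
from h import *
o,im=snap('wrist','w3.png'); print(o['time_s'],o['tool_pos'],o['tool_rot'])
print(proj('wrist',[[.5618,.1929,.19],[.5618,.1929,.08]],o))
```

```text
10.6667 [0.50204579 0.19867357 0.21946096] [ 1.79981997e+02  2.77768482e-02 -5.66030545e+00]
[[281.28961228 141.57303414]
 [281.01730941 137.13042909]]
```

View pics/w3.png

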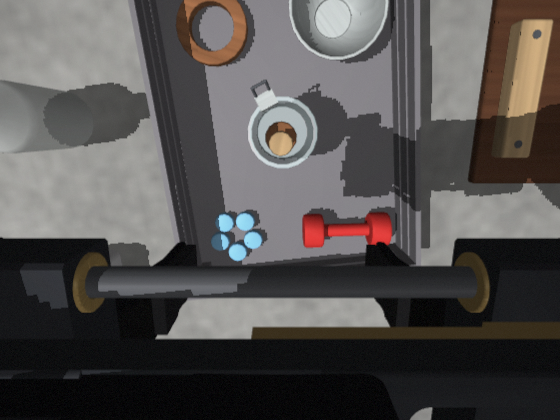

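>>> arm_command:
  series: "15 0 0 0 0;15 0 0 0 0;15 0 0 0 0;14 0 0 0 0;0 0 0 0 0;0 0 20 0 0;0 0 25 0 0;0 0 20 0 0;0 0 12 0 0;0 0 6.5 0 0;0 0 0 0 80;0 0 0 0 150;0 0 0 0 200;0 0 0 0 250;0 0 0 0 250;0 0 0 0 250;0 0 0 0 250;0 0 0 0 250;0 0 0 0 250"
  squeeze: 10

```text
time_s: 12.3
tool_pos: [0.5601, 0.1937, 0.1362]
tool_rot: [180.0, 0.0, -5.6]
force: [0.0, -0.0, -0.5]
grip_width: 0.0348
grasp_force: 0.0
```

>>> arm_command:
  series: "0 0 0 0 250;0 0 0 0 250;0 0 0 0 250"

```text
time_s: 12.55
tool_pos: [0.5601, 0.1936, 0.1362]
tool_rot: [180.0, 0.0, -5.6]
force: [0.7, -0.4, 0.2]
grip_width: 0.0151
grasp_force: 0.1
```

>>> arm_command:
  series: "0 0 0 0 250;0 0 0 0 250;0 0 0 0 250;0 0 -5 0 250;0 0 -10 0 250;0 0 -15 0 250;0 0 -20 0 250;0 0 -20 0 250;0 0 -20 0 250;0 0 -20 0 250;0 0 -15 0 250;0 0 -5 0 250;0 0 0 0 250;0 0 0 0 250"
  squeeze: 20

```text
time_s: 13.72
tool_pos: [0.56, 0.1936, 0.2661]
tool_rot: [180.0, 0.0, -5.6]
force: [0.4, 0.5, -1.2]
grip_width: 0.0136
grasp_force: 20.0
```

Run:
```python
from h import *
o,a=snap('scene','s4.png'); _,b=snap('side','d4.png')
cv2.imwrite('pics/m4.png',np.hstack([cv2.resize(a[100:300,220:420],None,fx=2,fy=2),cv2.resize(b[60:260,180:380],None,fx=2,fy=2)]))
print(o['grip_width'],o['grasp_force'],o['tool_pos'],go(o,[620,25,266],-5.6))
```

```text
0.01355709818010963 19.999434761703014 [0.5599685  0.1936293  0.26606528] (array([7.630e+01, 1.619e+02, 1.000e-01]), np.float64(-0.0))
```

View pics/m4.png

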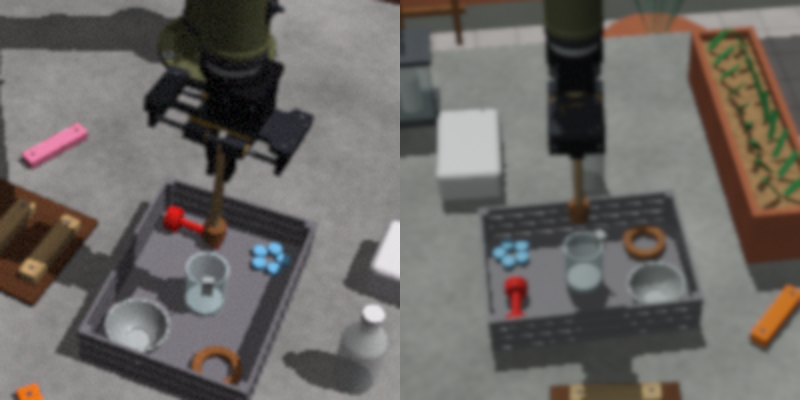

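The mallet is out, hanging upright at scene crop (213,235). The jar is still standing and the bystanders haven't moved.

>>> arm_command:
  series: "7 16 0 0 250;11 24 0 0 250;11 24 0 0 250;11 24 0 0 250;11 24 0 0 250;11 24 0 0 250;9 19 0 0 250;5.8 11.8 0 0 250;0 0 0 0 250;0 0 20 0 250;0 0 30 0 250;0 0 30 0 250;0 0 25 0 250;0 0 15 0 250;0 0 10 0 250;0 0 4 0 250;0 0 0 0 250;0 0 0 0 250"

```text
time_s: 15.32
tool_pos: [0.6207, 0.021, 0.1332]
tool_rot: [-180.0, -0.1, -5.6]
force: [-0.4, -0.2, -0.3]
grip_width: 0.0137
grasp_force: 20.0
```

Run:
```python
from h import *
o,a=snap('scene','s5.png'); _,b=snap('side','d5.png')
cv2.imwrite('pics/m5.png',np.hstack([cv2.resize(a[130:330,160:360],None,fx=2,fy=2),cv2.resize(b[140:340,210:410],None,fx=2,fy=2)]))
print(o['force'],o['tool_pos'])
```

```text
[-0.35860313 -0.16917736 -0.33931495] [0.62071387 0.02098908 0.13323174]
```

View pics/m5.png

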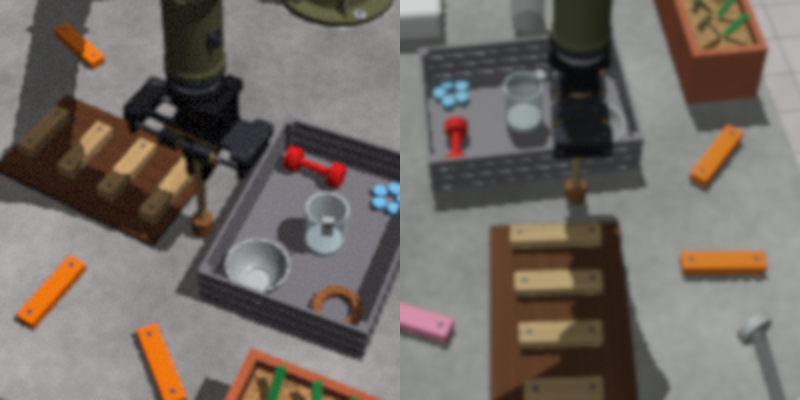

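The head hangs low in the gap between board and basket, at side crop (575,190) and slightly nearer the basket. I'll shift it 4 mm towards the board and touch it down.

>>> arm_command:
  series: "0 4 0 0 250;0 0 0 0 250;0 0 2 0 250;0 0 2 0 250;0 0 2 0 250;0 0 2 0 250;0 0 1 0 250;0 0 0 0 250;0 0 0 0 250"
  squeeze: 5

```text
time_s: 16.17
tool_pos: [0.6207, 0.0162, 0.1243]
tool_rot: [180.0, -0.1, -5.6]
force: [0.3, -0.6, 5.8]
grip_width: 0.0137
grasp_force: 5.0
```

>>> arm_command:
  series: "-6.2 0 -0.2 0 250;-6.2 0 -0.3 0 250;-6.3 0 0 0 250;-6.4 0 0 0 250;-6.2 0 0.5 0 250;-6.3 0 0.8 0 250;-6.1 0 1.2 0 250;-6.2 0 1.3 0 250;-6 0 1.6 0 250;-6 0 1.8 0 250"
  squeeze: 4

```text
time_s: 17.0
tool_pos: [0.5574, 0.0221, 0.1163]
tool_rot: [180.0, 0.0, -5.6]
force: [0.4, -0.8, 1.1]
grip_width: 0.0138
grasp_force: 4.0
```

>>> arm_command:
  series: "-5.9 0 2.2 0 250;-5.8 0 2.4 0 250;-5.7 0 2.7 0 250;-5.6 0 2.8 0 250;-5.5 0 3.2 0 250;-5.3 0 3.3 0 250;-5.2 0 3.6 0 250;-4.9 0 3.8 0 250;0 0 0 0 250;0 0 0 0 250"

```text
time_s: 17.83
tool_pos: [0.5141, 0.0267, 0.0922]
tool_rot: [180.0, 0.0, -5.6]
force: [0.2, 0.6, 0.2]
grip_width: 0.0139
grasp_force: 4.0
```

Run:
```python
from h import *
o,a=snap('scene','s6.png'); _,b=snap('side','d6.png')
_,c=snap('wrist','w6.png')
cv2.imwrite('pics/m6.png',np.hstack([cv2.resize(b[180:300,220:340],(420,420)),cv2.resize(c,None,fx=.66,fy=1)]))
print(o['force'],o['tool_pos'],o['grasp_force'])
```

```text
[0.21628246 0.63364452 0.16220464] [0.51412561 0.02669789 0.09215127] 4.000033449847251
```

View pics/m6.png

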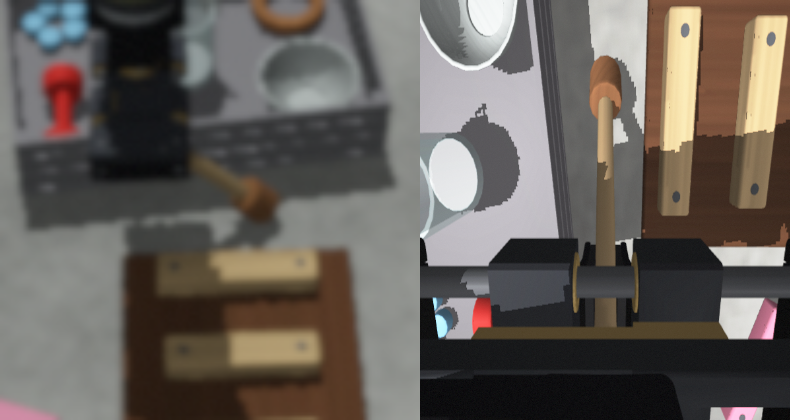

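The mallet is slanted in the pads with its head at side (293,236) and wrist (280,86). Next I'll triangulate the angle.

```bash
cat >> h.py <<'E'
def headpos(o,w,s,r='side'):
    K,t,q=cam('wrist',o); d1=q@np.linalg.inv(K)@np.r_[w,1]; K2,t2,q2=cam(r); d2=q2@np.linalg.inv(K2)@np.r_[s,1]
    l=np.linalg.lstsq(np.c_[d1,-d2],t2-t,rcond=None)[0]; a,b=t+l[0]*d1,t2+l[1]*d2
    p=(a+b)/2; g=np.array(o['tool_pos'])+[0,0,.019]; v=p-g
    return p.round(4),(a-b).round(4),np.linalg.norm(v).round(4),np.degrees(np.arctan2(-v[2],np.hypot(*v[:2]))).round(1)
E
python3 - <<'E'
from h import *
o=telemetry.get_obs()
def hm(f,roi):
    im=cv2.imread('pics/'+f); h=cv2.cvtColor(im,cv2.COLOR_BGR2HSV); m=((h[...,0]<14)&(h[...,1]>110)&(h[...,2]>60)).astype(np.uint8)
    z=np.zeros_like(m);x0,y0,x1,y1=roi;z[y0:y1,x0:x1]=m[y0:y1,x0:x1]
    c=max(cv2.findContours(z,0,2)[0],key=cv2.contourArea); print(f,cv2.boundingRect(c),cv2.contourArea(c)); (x,y),*_=cv2.minAreaRect(c); return x,y
w=hm('w6.png',(250,40,320,130)); s=hm('d6.png',(275,220,310,250)); print(w,s,headpos(o,w,s))
E
```

```text
w6.png (256, 56, 50, 63) 2056.0
d6.png (290, 232, 9, 9) 12.0
(279.9895935058594, 86.74041748046875) (294.0000305175781, 237.00003051757812) (array([0.6096, 0.0182, 0.0216]), array([-0.0028,  0.0001, -0.0003]), np.float64(0.1309), np.float64(43.4))
```

>>> arm_command:
  series: "0 0 0 0 250;0 0 0 0 250;0 0 0 0 250;0 0 -3 0 250;0 0 -6 0 250;0 0 -12 0 250;0 0 -18 0 250;0 0 -20 0 250;0 0 -20 0 250;0 0 -16 0 250;0 0 -10 0 250;0 0 -5.4 0 250;0 0 0 0 250"
  squeeze: 40

```text
time_s: 19.07
tool_pos: [0.5152, 0.0266, 0.2044]
tool_rot: [180.0, -0.1, -5.6]
force: [0.5, -0.4, -1.4]
grip_width: 0.012
grasp_force: 40.0
```

>>> arm_command:
  series: "-0.5 5 0 0 250;-1.1 10 0 0 250;-1.8 16 0 0 250;-2.2 20 0 0 250;-2.3 20 0 0 250;-2.3 20 0 0 250;-2.3 20 0 0 250;-2.3 20 0 0 250;-2.3 20 0 0 250;-1.8 16 0 0 250;-1.2 11 0 0 250;-0.9 8 0 0 250;-0.6 4.8 0 0 250;0 2 0 0 250;0 0 0 0 250;0 0 0 0 250;0 0 0 0 250"

```text
time_s: 20.48
tool_pos: [0.4744, -0.1622, 0.203]
tool_rot: [-180.0, -0.0, -5.5]
force: [-0.2, 0.6, 0.1]
grip_width: 0.0123
grasp_force: 40.0
```

Run:
```python
from h import *
o,c=snap('wrist','w7.png'); _,b=snap('side','d7.png'); _,a=snap('scene','s7.png')
cv2.imwrite('pics/m7.png',np.hstack([cv2.resize(b[150:350,190:390],(400,400)),cv2.resize(c,(400,400))]))
print(o['time_s'],o['tool_pos'],o['tool_rot'],o['grasp_force'],o['joint_velocities'].round(1))
h=cv2.cvtColor(c,cv2.COLOR_BGR2HSV); m=((h[...,0]<14)&(h[...,1]>110)&(h[...,2]>60)).astype(np.uint8); m[:,:250]=0;m[:,320:]=0;m[135:]=0
for k in cv2.findContours(m,0,2)[0]:
    if cv2.contourArea(k)>300: print(cv2.boundingRect(k))
```

```text
20.4833 [ 0.47440532 -0.16222039  0.20297142] [-1.79988618e+02 -6.31771844e-03 -5.53367667e+00] 39.9966923519969 [ 0.  -0.1  0.1  0.1  0.1  0.1 -0. ]
(250, 0, 70, 135)
```

View pics/m7.png

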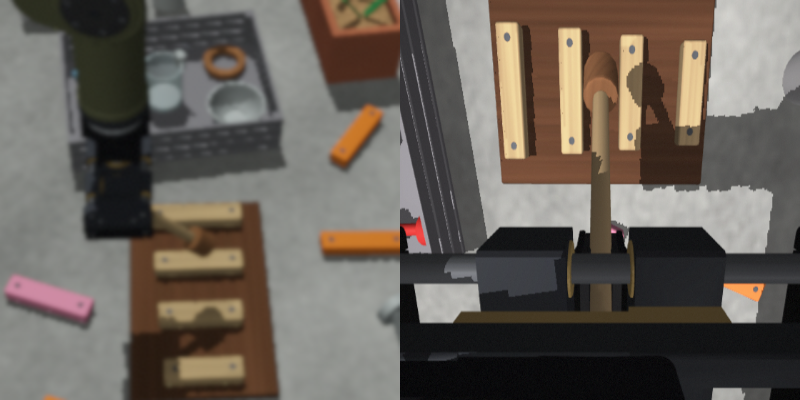

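The mallet is held slanted over the row, with its head at wrist (280,86) and side (291,269.5). The bars are still even and the jar is still standing.

Run:
```python
from h import *
o=telemetry.get_obs(); print(headpos(o,(280,86.5),(291,269.5)))
_,im=snap('side')
a=cv2.imread('pics/w7.png')
for b in bars('wrist',a,o): print(b)
```

```text
(array([ 0.5694, -0.1707,  0.1378]), array([-0.0046, -0.    , -0.0005]), np.float64(0.1273), np.float64(41.4))
((133, 22, 47, 146), 580.6, -53.7, 130, 33, -4.1)
((221, 28, 39, 135), 572.8, -134.2, 120, 34, -5.6)
((266, 90, 28, 93), 533.5, -165.8, 87, 25, -7.3)
((305, 36, 36, 123), 564.2, -209.7, 109, 31, -5.6)
((385, 42, 45, 110), 557.5, -288.3, 97, 34, -5.7)
((454, 299, 55, 17), 330.8, -368.6, 59, 20, 84.5)
```

>>> arm_command:
  series: "0 0 1.5 0 250;0 0 1.5 0 250;0 0 0 0 250;0 0 0 0 250;0 0 0 0 250;0 0 0 0 250;0 0 0 0 250;0 0 0 0 250"

```text
time_s: 21.35
tool_pos: [0.4741, -0.1632, 0.2]
tool_rot: [180.0, -0.0, -5.6]
force: [0.2, -0.6, -0.6]
grip_width: 0.0121
grasp_force: 40.0
```

```bash
python3 -c "
from cell import env
print(env.sign_off())"
```

```text
the job is handed in; nothing more can be done
None
```

The job is handed in at about 21 s, with no verdict returned: the bars are in an even row to within 1–2 mm, the jar was left standing in the basket, and the mallet is held still, head down, at about 41–43° from horizontal, its head about 10 cm above the row's middle.

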